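# Clip an electronic shelf tag into the drying shelf's label rail and hold it home

### The arm

A 6-joint arm with a two-finger parallel gripper is mounted at the origin on a cart in front of the work surface, level with it; the furniture and walls round the work are solid. World frame = base frame: x ahead of the robot, y to its left, z up, the work surface at z = 0. Lengths are in m, angles in rad, forces in N, time in s.
With the tool pointing down it reaches from about 0.35 to 0.85 m from the base axis. Payload 8.1 kg.
Tool frame: the origin (TCP) lies between the finger pads; the fingertips stand 22 mm ahead of it and the grasp point (between the pads) lies 3 mm ahead of it (tips_ahead is the distance from the TCP to the fingertips, in m); z points along the fingers, y is the line along which they close (so a half turn about z gives the same grasp; the last joint's range is limited). The gripper opens to 85 mm and grips with 20 to 120 N. Pads are 22 mm wide; open, the fingers measure 114 mm over their backs; the gripper's body (76 mm by 85 mm) begins 54 mm behind the grasp point. The pads swing forward as they close: fully open they stand 13 mm farther back than shut.
Start: joints at [-1.317, 0.13, 1.488, -0, 1.523, -0.085], TCP at [0.199, -0.566, 0.253] pointing down, gripper open.
Joint ranges: [-2.96, 2.96], [-0.89, 2.26], [0.02, 2.5], [-1.34, 4.48], [0, 2.73], [-2.66, 2.66]. Speed limits (rad/s): [2.39, 2.39, 2.79, 3.14, 3.14, 3.14].

### API

Orientations are given as a 3x3 rotation matrix whose columns are the frame's x, y, z axes.
In Python, from cell import * gives the robot as it stands. Calls block until the motion is done:
- move_pose(position, orientation): joint-space move of the TCP to a pose.
- line_to(position, ori=None, feed=0.15, force_limit=None): straight line of the TCP; ori=None keeps the orientation; feed is the mean speed in m/s. With force_limit (N) it stops when the force on the tool has changed by that much, and returns True; else False.
- set_joints(angles): joint-space move.
- gripper_open() and gripper_close(): open the fingers fully, or close them until they stop; the grip force is fixed at half the most.
- wait(seconds).
- solve_ik(position, orientation): joint angles nearest the present ones, or None.
- get_state(): the state.
- read_camera(name): name is "side" or "top" or "wrist"; returns the picture (384x512x3 uint8, blue, green, red); there is no depth.
- camera_params(name): a dict with "camera_matrix" (3x3 intrinsics, pixels), "rvec" (rotation vector, rad) and "tvec" (3), from world to camera coordinates, as OpenCV has them; the wrist camera has in their place "tool_from_camera" (4x4, takes a point from camera to tool coordinates, whose origin is the TCP and whose axes are the flange's). Camera axes: x right, y down, z forward; pixel columns grow to the right and rows downward; lengths in m; the calibration is good to about 2 mm. The wrist camera is an equidistant fisheye: a pixel r from the principal point sees the ray r / f radians off the axis. A picture is of the moment at which its call begins: read the wrist's pose just before it. camera_params takes no time and is no camera call.
A pose or a line that the arm cannot do raises MotionError and nothing moves.
- sign_off(): hands the job in; it is judged then, once.
Trained networks look in the newest picture that a camera, given by its name, has taken for a name from the list of things; names that differ only in an ending like _2 or _b are one class to them, and where a whole thing is asked for, a point or a joint stands for the part that bears it (a point fixed in the world has none). Each returns a list of dicts, best first, with "score" (0 to 1); they miss things now and then, are a little off and sometimes report something else, mostly with a low value. They report only what shows in the picture. A call takes as long as a camera call.
- recognise(camera, thing): "rect" ([left, top, width, height] in pixels, round what is visible of it).
- spot_point(camera, thing): "pixel" ([row, column] in pixels: a listed point, or the origin of a listed thing).
The state is a dict: "time": time; "joint_positions": joint angles; "qd": joint speeds; "joint_torque": joint torques, N m; "tcp_pos": TCP position; "tcp_rot": TCP orientation; "ft_force": force on the tool from outside, world axes, zero at the start; "wrist_torque": the same for the moment, N m; "opening": finger opening in m; "grasp_force": force on a finger pad.
Only numpy, scipy, OpenCV 4.12 (cv2) and the standard library are available. Lean on these libraries where they do the work, as an engineer would, in place of code of your own. Each camera call takes 0.05 s, during which the arm holds its last target. There are 200 camera calls.

### The job

The electronic tag in the grey charging dock belongs in the empty middle bay of the label rail on the front of the slatted drying shelf. Pull it straight up out of the dock against the detents that grip its foot, and push the foot down behind the rail's front lip, display facing outwards, until the tag is fully home with its shoulder down on the lip, firmly but without forcing it. The sprung contacts under it lift it again as soon as you let go, so finish while you are still holding it pressed fully home, ready for me to tighten the thumbscrew, and leave the mould, the cup and the bottles standing where they are.

Things in the scene. Friction and masses are not known exactly. Their poses are not given: they have to be found in the camera images.
- tag: Loose electronic shelf tag, 0.09 kg: white head with a pale display on its front (-x), black foot below. Origin: centre of the foot's underside; z up, x from display to flat back. Foot: x -3.5 to 3.5, y -22 to 22, z 0 to 18 mm. Head: x -11 to 3.5 (back flush with the foot), y -33 to 33, z 18 to 70 mm; its underside is the shoulder. Starts plugged upright in the dock, axes parallel to the dock's.
- tag_grip (a point): Point inside the tag's head, mid-thickness, 14 mm below its top and 56 mm above the foot's underside: the place to grip, across the 14.5 mm thickness (along the tag's x). Fingertips that end 37 mm above the foot's underside clear the dock and the rail.
- socket (a point): Middle of the dock's socket mouth, on its top, 34 mm above the bench; z up, -x its front. The dock (grey, 68 x 100 mm, black base plate 76 x 124 mm) is screwed down. The plugged-in tag's origin lies 18 mm straight below. Hidden sprung balls grip notches in the foot's ends: a straight upward pull of 6 to 12 N frees it in the first few mm; after 18 mm it is clear. Play about 1 mm.
- shelf: Drying shelf, fixed: slatted board 170 mm (x) by 310 mm (y), top 105 mm above the bench, on grey legs; aluminium label rail along its front (-x) edge. Origin: centre of its footprint, on the bench. Two tags already fitted (part of the shelf) stand 98 mm left and right of the empty middle bay and show what home looks like.
- slot (a point): Empty bay: middle of its slot, level with the top of the front lip (113 mm above the bench, 93 mm in front of the shelf's origin). Axes as the shelf: x to the rear, y along the rail, z up. Slot 10 mm wide (x -5 to 5), 54 mm long (y), open upward; the lip's top 6 mm flare forward by 5 mm. Tag home: its origin 18 mm below this point, axes parallel to these, shoulder on the lip and bay cheeks.
- back_wall (a point): Middle of the top edge of the flat wall behind the empty slot (its front face, 5 mm behind the slot's middle). It stands 10 mm higher than the front lip, so the tag's foot can be felt against it before it is lowered behind the lip. The board behind it is empty for about 60 mm.
- contact_block (a joint): Travel in m of the sprung contact block in the empty bay's floor: 0 = up, grows as it is pushed down (limit 0.008). The foot meets it 6 mm before home; it resists with 4 N at first and about 9 N at 0.006, where the tag is home and the lip stops it. It lifts a released tag by about 6 mm.
- mould_plug: A white plaster mould part (60 x 68 x 58 mm) drying loose on the shelf, to the left; origin at its underside. Not to be moved.
- cream_cup: A cream cup, upside down (70 mm across, 75 mm tall), loose on the shelf, to the right; origin at its underside. Not to be moved.
- squeeze_bottle: A squeeze bottle with a yellow nozzle (58 mm across, 187 mm tall), loose on the bench beyond the dock; origin at its underside. Not to be moved.
- amber_jar: A small amber bottle with a red cap (49 mm across, 82 mm tall), loose on the bench beyond the dock; origin at its underside. Not to be moved.

How it is judged:
On the way, in this order (a step that is already met when the one before it is completed fails the run):
1. the tag has been pulled out of the dock and is held in the fingers, its foot clear above the socket (z of tag in the frame of socket above 0.005 m and contact force between the fingers and tag above 2 N), for 0.1 s.
2. the tag's foot is behind the lip in the empty bay, at least 5 mm down (x of tag in the frame of slot between -0.004 and 0.004 m and y of tag in the frame of slot between -0.007 and 0.007 m and z of tag in the frame of slot between -0.03 and -0.005 m and contact force between the fingers and tag above 2 N), for 0.1 s.
At the end, for the whole second after the job is handed in: The fingers still hold the tag (over 2 N), pressed home and still: shoulder under 1.8 mm above the lip, foot within 3.5 mm (x) and 6.5 mm (y) of the slot's middle, upright within 0.07 rad, square to the rail within 0.1 rad, contact block pressed over 4.2 mm (x of tag in the frame of slot between -0.0035 and 0.0035 m and y of tag in the frame of slot between -0.0065 and 0.0065 m and z of tag in the frame of slot between -0.021 and -0.0162 m and angle between the z axis of tag and the z axis of slot, either way round below 0.07 rad and angle between the x axis of tag and the x axis of slot, either way round below 0.1 rad and value of joint contact_block above 0.0042 m and contact force between the fingers and tag above 2 N and linear speed of tag below 0.02 m/s); the arm keeps its last pose, push and grip.
It fails at once if the tag is forced against the shelf or its rail with more than 60 N (contact force between tag and shelf above 60 N).
It fails at once if the mould plug is moved by more than 20 mm (distance of mould_plug from where it was at the start of the episode above 0.02 m).
It fails at once if the cream cup is moved by more than 20 mm (distance of cream_cup from where it was at the start of the episode above 0.02 m).
It fails at once if the squeeze bottle is moved by more than 20 mm (distance of squeeze_bottle from where it was at the start of the episode above 0.02 m).
It fails at once if the amber jar is moved by more than 20 mm (distance of amber_jar from where it was at the start of the episode above 0.02 m).
It also fails if it takes over 38 s, if anything falls off the work surface, if the arm or the gripper's body presses on something with over 40 N, if the wrist force passes 120 N, or if a joint passes its speed limit or range.

## Working session

There is one attempt and no reset: what is moved stays moved. The work goes in short steps, each a Python script; the robot and the scene stay as the last script left them, time stands still between calls to the robot, and variables do not carry over. Pictures are saved under pics/ and viewed, at most 10 in all, crops included, and the job is handed in when it is done.

```bash
ls; mkdir -p pics
cat > h.py <<'E'
from cell import *
import numpy as np, cv2
E
python3 - <<'E'
from h import *
s=get_state();print(s['time'],s['tcp_pos'],np.round(s['tcp_rot'],3).tolist(),s['opening'])
for c in("top","side","wrist"):
    cv2.imwrite(f"pics/{c}0.png",read_camera(c)); p=camera_params(c);print(c,{k:np.round(v,4).tolist() if not isinstance(v,str) else v for k,v in p.items()})
    for t in("tag_grip","tag","socket","slot","back_wall","shelf"):
        try:print(t,[(np.round(d['pixel'],1).tolist(),round(d['score'],2)) for d in spot_point(c,t)[:3]])
        except Exception as e:print(t,e)
print(get_state()['time'])
im=np.hstack([cv2.imread(f"pics/{c}0.png") for c in("top","side")]);cv2.imwrite("pics/a.png",cv2.resize(im,(800,300)))
E
```

```text
cell.py
pics
0.0 [ 0.19929905 -0.56539456  0.25227643] [[0.943, 0.332, -0.0], [0.332, -0.943, 0.002], [0.0, -0.002, -1.0]] 0.08493943558903794
top {'camera_matrix': [[444.7851, 0.0, 259.6927], [0.0, 444.7851, 198.3889], [0.0, 0.0, 1.0]], 'rvec': [2.212, -2.151, 0.0763], 'tvec': [0.0386, 0.5664, 1.1572]}
tag_grip [([261.0, 351.4], 0.48)]
tag [([256.2, 345.7], 0.77)]
socket [([257.9, 348.3], 0.74)]
slot [([227.4, 209.6], 0.64)]
back_wall [([224.8, 211.2], 0.65), ([261.2, 352.6], 0.24)]
shelf [([193.3, 214.6], 0.98), ([256.4, 348.6], 0.3)]
side {'camera_matrix': [[495.3203, 0.0, 262.2558], [0.0, 495.3203, 187.0871], [0.0, 0.0, 1.0]], 'rvec': [0.7753, -2.5861, 1.133], 'tvec': [0.495, 0.2514, 1.3026]}
tag_grip [([167.4, 337.8], 0.62)]
tag [([181.3, 338.0], 0.58)]
socket [([177.4, 340.2], 0.62)]
slot [([220.1, 264.1], 0.9)]
back_wall [([213.1, 262.0], 0.97)]
shelf []
wrist {'camera_matrix': [[297.3186, 0.0, 257.6154], [0.0, 297.3186, 196.596], [0.0, 0.0, 1.0]], 'tool_from_camera': [[0.0006, -0.9495, -0.3139, 0.0818], [1.0, 0.0006, -0.0002, -0.0007], [0.0004, -0.3139, 0.9495, -0.12], [0.0, 0.0, 0.0, 1.0]]}
tag_grip []
tag []
socket []
slot []
back_wall []
shelf []
1.05
```

View pics/top0.png

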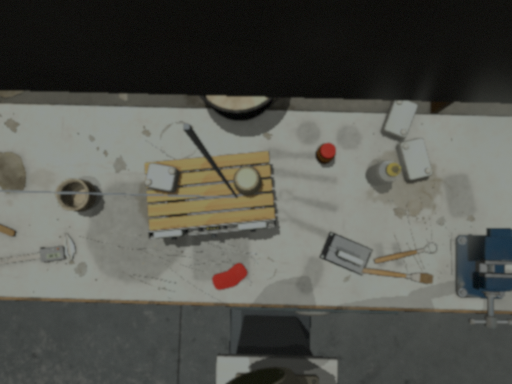

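View pics/side0.png

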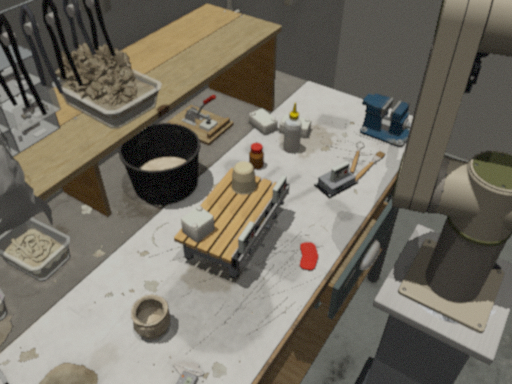

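```bash
cat >> h.py <<'E'
from scipy.optimize import least_squares
def proj(c,P):
    p=camera_params(c); return cv2.projectPoints(np.float64(P).reshape(-1,1,3),p['rvec'],p['tvec'],p['camera_matrix'],None)[0].reshape(-1,2)
def atz(c,uv,z):
    p=camera_params(c);R=cv2.Rodrigues(np.float64(p['rvec']))[0];o=-R.T@np.ravel(p['tvec']);d=R.T@np.linalg.inv(p['camera_matrix'])@[uv[0],uv[1],1]
    return o+d*(z-o[2])/d[2]
E
python3 - <<'E'
from h import *
print('sock',atz('top',(348.3,257.9),.034),atz('side',(340.2,177.4),.034))
print('grip',atz('top',(351.4,261),.072),atz('side',(337.8,167.4),.072))
print('slot',atz('top',(209.6,227.4),.113),atz('side',(264.1,220.1),.113))
print('bw',atz('top',(211.2,224.8),.123),atz('side',(262,213.1),.123))
print('shelf',atz('top',(214.6,193.3),0))
E
```

```text
sock [ 0.41586518 -0.17964128  0.034     ] [ 0.41417039 -0.17565928  0.034     ]
grip [ 0.41040229 -0.1800515   0.072     ] [ 0.42588003 -0.17227884  0.072     ]
slot [0.48419175 0.17363833 0.113     ] [0.47367376 0.17386864 0.113     ]
bw [0.49048996 0.16885375 0.123     ] [0.48705195 0.16369241 0.123     ]
shelf [0.57701966 0.17656007 0.        ]
```

The top and side views show the dock near top pixel (348, 255), with yaw about -20°. The shelf's empty bay is near (210, 227), with yaw about +4°, and the robot is at the bottom of the picture. Next I'll measure with the wrist camera.

```bash
cat >> h.py <<'E'
def down(yaw):  # tool z down, tool y along +x of a frame yawed by yaw -> tool x along +y
    c,s=np.cos(yaw),np.sin(yaw); return np.array([[-s,c,0],[c,s,0],[0,0,-1.]])
import json
def shot(name):
    s=get_state(); im=read_camera("wrist"); cv2.imwrite(f"pics/{name}.png",im)
    T=np.eye(4);T[:3,:3]=s['tcp_rot'];T[:3,3]=s['tcp_pos'];T=T@np.array(camera_params("wrist")['tool_from_camera'])
    np.save(f"pics/{name}.npy",T); return im
K=np.float64(camera_params("wrist")['camera_matrix'])
def wproj(T,P):
    P=(np.float64(P).reshape(-1,3)-T[:3,3])@T[:3,:3]
    return cv2.fisheye.projectPoints(P.reshape(-1,1,3),np.zeros(3),np.zeros(3),K,np.zeros(4))[0].reshape(-1,2)
def wray(T,uv):
    q=cv2.fisheye.undistortPoints(np.float64(uv).reshape(-1,1,2),K,np.zeros(4)).reshape(-1,2)
    return T[:3,3],np.c_[q,np.ones(len(q))]@T[:3,:3].T
def watz(T,uv,z):
    o,d=wray(T,uv);return o+d*((z-o[2])/d[:,2])[:,None]
E
python3 - <<'E'
from h import *
def spots(n,zs):
    T=np.load(f"pics/{n}.npy")
    for t,z in zs.items():
        for d in spot_point("wrist",t)[:2]:
            r,c=d['pixel'];print(n,t,round(d['score'],2),(round(c),round(r)),np.round(watz(T,[c,r],z)[0],4))
D={"tag_grip":.072,"socket":.034,"tag":.016}; S={"slot":.113,"back_wall":.123}
for q in(down(-.35),):
    print(solve_ik([.415,-.178,.22],q),solve_ik([.48,.172,.28],down(.06)))
move_pose([.415,-.178,.22],down(-.35));shot("d1");spots("d1",D);print(get_state()['time'])
move_pose([.48,.172,.28],down(.06));shot("s1");spots("s1",S);print(get_state()['time'])
print(get_state()['joint_positions'])
cv2.imwrite("pics/b.png",cv2.resize(np.vstack([cv2.imread("pics/d1.png")]),(800,600),interpolation=2))
cv2.imwrite("pics/c.png",cv2.resize(np.vstack([cv2.imread("pics/s1.png")]),(800,600),interpolation=2))
E
```

```text
[-5.18810925e-01 -2.65639852e-01  1.92710378e+00 -4.44089210e-16
  1.48012872e+00 -1.68810925e-01] [ 2.43495280e-01 -1.25227920e-01  1.69586101e+00 -4.44089210e-16
  1.57095957e+00  1.83495280e-01]
d1 socket 0.59 (264, 171) [ 0.4247 -0.1722  0.034 ]
d1 tag 0.64 (263, 169) [ 0.4239 -0.1749  0.016 ]
2.8833
s1 slot 0.9 (260, 185) [0.4834 0.1702 0.113 ]
s1 back_wall 0.77 (265, 185) [0.488  0.1738 0.123 ]
4.3833
[ 2.41290349e-01 -1.25373116e-01  1.69647133e+00 -2.35454897e-04
  1.57091476e+00  1.83331812e-01]
```

View pics/b.png

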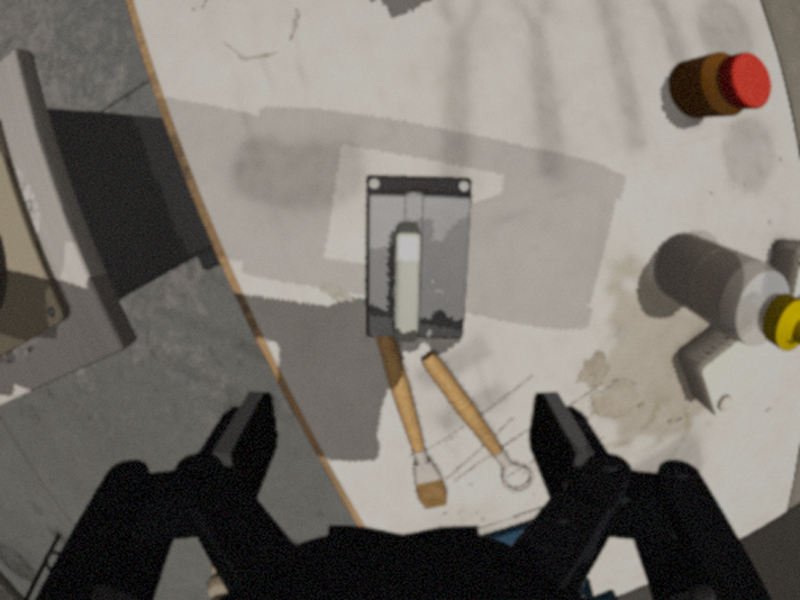

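View pics/c.png

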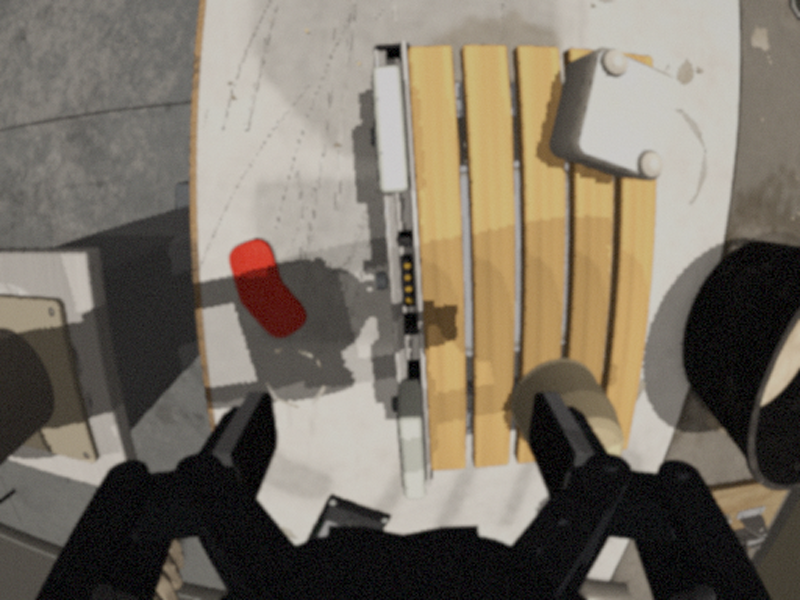

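The dock view shows the tag's top face spanning roughly (397–420, 235–332) in the 800x600 picture. The base plate's holes are at (374, 184) and (464, 186). In the shelf view, the contacts of the empty bay are at (408, 285). I'll enlarge both for exact corners.

Run:
```python
import cv2,numpy as np
a=cv2.imread("pics/d1.png")[105:225,225:310];b=cv2.imread("pics/s1.png")[20:320,215:290]
a=cv2.resize(a,None,fx=4.5,fy=4.5,interpolation=2);
b1=cv2.resize(b[115:215],None,fx=5.5,fy=5.5,interpolation=2)
H=max(a.shape[0],b1.shape[0]);o=np.zeros((H,a.shape[1]+b1.shape[1],3),np.uint8);o[:a.shape[0],:a.shape[1]]=a;o[:b1.shape[0],a.shape[1]:]=b1
o=cv2.convertScaleAbs(o,alpha=1.3);print(o.shape,a.shape);cv2.imwrite("pics/e.png",o)
```

```text
(550, 794, 3) (540, 382, 3)
```

View pics/e.png

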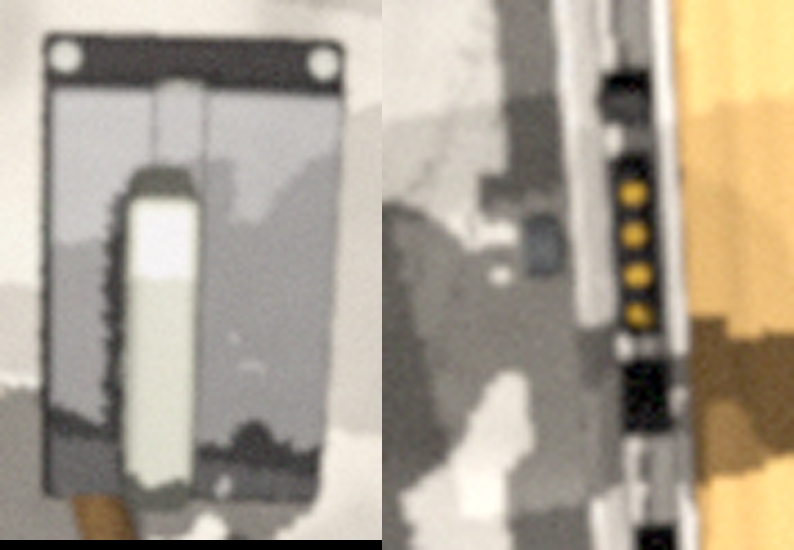

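```bash
cat > fit.py <<'E'
from h import *
T=np.load("pics/d1.npy");f=lambda p:(np.float64(p)+.5)/4.5-.5+[225,105]
tagpx=f([(132,197),(197,197),(126,487),(192,487)]);tagP=np.array([(-11,33,70),(3.5,33,70),(-11,-33,70),(3.5,-33,70)])/1e3-[0,0,.018]
dk=f([(52,88),(340,95)]);dkP=np.array([(-34,50,0),(34,50,0)])/1e3
def W(q,P): c,s=np.cos(q[2]),np.sin(q[2]);return P@np.array([[c,s,0],[-s,c,0],[0,0,1]])+[q[0],q[1],.034]
for n,px,P in(("tag",tagpx,tagP),("all",np.r_[tagpx,dk],np.r_[tagP,dkP]),("dock",dk,dkP)):
    r=least_squares(lambda q:(wproj(T,W(q,P))-px).ravel(),[.415,-.178,-.35]);print(n,np.round(r.x,4),np.round(r.fun,1))
T=np.load("pics/s1.npy");g=lambda p:(np.float64(p)-[382,0]+.5)/5.5-.5+[215,135]
print("contacts",watz(T,g([(635,195),(635,235),(637,275),(640,315)]),.101))
b=watz(T,g([(655,60),(668,250),(685,440)]),.123);print("wall",b)
print("yaw",-np.arctan2((b[0]-b[2])[0],(b[0]-b[2])[1]))
print("tags",watz(T,np.array([[376,65],[406,190],[400,408],[425,492]])/1.5625,.165))
E
python3 fit.py
```

```text
tag [ 0.4254 -0.1704 -0.3653] [-1.2 -3.4  1.2 -3.1 -0.5  3.6  0.5  3.8]
all [ 0.4257 -0.1715 -0.3928] [ 0.6 -2.6  3.  -1.8 -0.8  4.3  0.2  4.9 -2.9 -2.9 -0.7 -1.4]
dock [ 0.4278 -0.1747 -0.3697] [-1.  -0.   1.1  0. ]
contacts [[0.48337694 0.18295783 0.101     ]
 [0.48385749 0.17521871 0.101     ]
 [0.48472472 0.16740292 0.101     ]
 [0.48579697 0.15948789 0.101     ]]
wall [[0.48478254 0.21195709 0.123     ]
 [0.48923037 0.17856845 0.123     ]
 [0.49478948 0.14303805 0.123     ]]
yaw 0.14419090885540886
tags [[0.46025232 0.29994469 0.165     ]
 [0.47883552 0.23700024 0.165     ]
 [0.48297099 0.11325661 0.165     ]
 [0.50297942 0.04901609 0.165     ]]
```

Run:
```python
from h import *
T=np.load("pics/s1.npy")
im=cv2.imread("pics/s1.png");h=cv2.cvtColor(im,cv2.COLOR_BGR2HSV)
m=cv2.inRange(h,(12,90,60),(30,255,255))
# left edge of first slat: per row first orange pixel near col 255..285
pts=[]
for r in range(35,295):
    c=np.where(m[r,255:285])[0]
    if len(c): pts.append((255+c[0]-.5,r))
P=watz(T,pts,.105); 
A=np.polyfit(P[:,1],P[:,0],1); 
for _ in range(5):
    res=P[:,0]-np.polyval(A,P[:,1]);k=abs(res)<.0015;A=np.polyfit(P[k,1],P[k,0],1)
print("wrist yaw",-np.arctan(A[0]),k.mean(),"x at y=.171",np.polyval(A,.171))
im=cv2.imread("pics/top0.png");h=cv2.cvtColor(im,cv2.COLOR_BGR2HSV);m=cv2.inRange(h,(12,90,60),(30,255,255));m[:,:130]=0;m[:,290:]=0;m[:130]=0;m[250:]=0
m=cv2.morphologyEx(m,cv2.MORPH_OPEN,np.ones((3,3)))
ys,xs=np.where(m);b=cv2.boxPoints(cv2.minAreaRect(np.c_[xs,ys].astype(np.float32)));B=np.array([atz("top",p,.105)for p in b]);print(B, B.mean(0))
for i in range(4):
    d=B[(i+1)%4]-B[i];print(np.linalg.norm(d),-np.arctan2(d[0],d[1]))
# grasp
yaw=-.366;p=np.array([.4258,-.1708])
move_pose([*p,.165],down(yaw)); shot("d2"); line_to([*p,.075],feed=.1)
s0=get_state();gripper_close();wait(.2);s=get_state()
print(s['time'],s['tcp_pos'],s['opening'],s['grasp_force'],np.round(s['ft_force'],1),np.round(s0['ft_force'],1),np.round(s['wrist_torque'],2))
```

```text
wrist yaw 0.12359332882619295 0.9192307692307692 x at y=.171 0.49361693123256595
[[0.6381312  0.34495271 0.105     ]
 [0.67700793 0.0355194  0.105     ]
 [0.5125505  0.01534757 0.105     ]
 [0.47429366 0.32136851 0.105     ]] [0.57549582 0.17929705 0.105     ]
0.311865960033406 -3.0166090556813625
0.16568991631497676 1.6928435388589993
0.30840298695937163 0.12436855963663301
0.1655262863465438 -1.4278297058974834
7.7083 [ 0.4235812  -0.16985538  0.0742573 ] 0.013707691115579521 60.10900855064392 [-10.    3.5   7.3] [-0.1  0.2  0.5] [ 0.64  1.99 -0.19]
```

Run:
```python
from h import *
s=get_state();q=np.array(s['tcp_pos']);q[2]=.075
line_to(q,feed=.02);s=get_state();print(s['tcp_pos'],np.round(s['ft_force'],1))
q2=np.array(s['tcp_pos']);
line_to([q[0],q[1],.105],feed=.03);s=get_state();print(s['tcp_pos'],np.round(s['ft_force'],1),s['opening'])
line_to([q[0],q[1],.2],feed=.15);shot("d3")
n=np.array([.4845,.171]);yaw=.124
move_pose([*(n-[.01,0]),.113+.059+.045],down(yaw));shot("s2");s=get_state();print(s['time'],s['tcp_pos'],np.round(s['ft_force'],1),np.round(s['wrist_torque'],2),s['opening'],s['grasp_force'])
a=cv2.imread("pics/d3.png")[100:384,140:380];b=cv2.imread("pics/s2.png")[100:384,140:380]
cv2.imwrite("pics/f.png",cv2.resize(np.hstack([a,b]),None,fx=1.66,fy=1.66,interpolation=2))
```

```text
[ 0.42321418 -0.16965147  0.07469489] [-1.9 -0.1 -0.4]
[ 0.42346468 -0.16978856  0.10480034] [-0.6 -0.7 -1.9] 0.014037697207080016
11.3083 [0.47466024 0.16986264 0.21672989] [ 0.4  0.4 -1.3] [0.06 0.01 0.01] 0.013439065698051634 59.20155107975006
```

View pics/f.png

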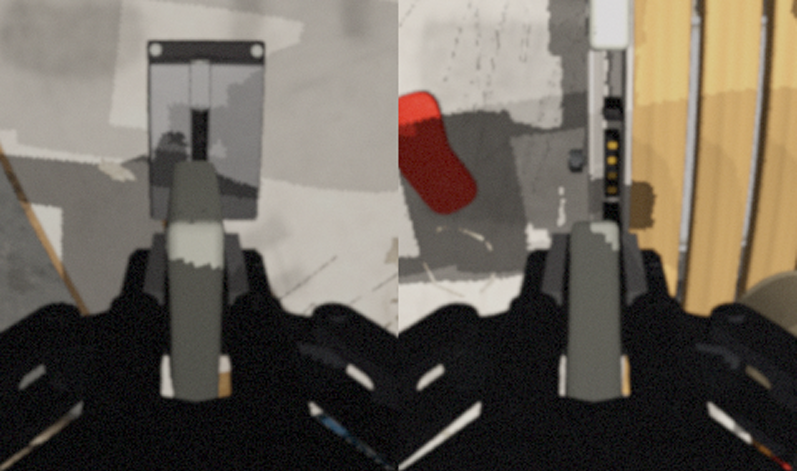

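The tag is held upright, with its +y end edge at about (197, 162) in the left half. The bay contacts in the right half run (612, 147–188). Next I'll compute the in-hand y offset and refine the slot position.

Run:
```python
from h import *
C=np.array(camera_params("wrist")['tool_from_camera'])
print("pred rows end-face bottom/top:",wproj(C,[[.033,0,.041],[.033,0,-.011],[.022,0,.059]]))
T=np.load("pics/s2.npy");print("contacts",watz(T,[[268.9,188.6],[268.9,200.9],[268.9,213.3]],.101))
# row profile along tag column for d3,s2
for n in("d3","s2"):
    im=cv2.imread(f"pics/{n}.png");print(n,im[180:250:2,256:262].mean((1,2)).astype(int).tolist())
    for r in(215,228,245,290): 
        g=cv2.cvtColor(im,6)[r,225:300].astype(int);print(r,g.tolist()) if n=="s2" else 0
```

```text
pred rows end-face bottom/top: [[255.90204955 188.96332886]
 [255.26309119 226.55559387]
 [256.06435612 197.34344281]]
contacts [[0.48348512 0.18195451 0.101     ]
 [0.48493857 0.17127167 0.101     ]
 [0.48645786 0.16018744 0.101     ]]
d3 [30, 32, 33, 31, 26, 30, 30, 28, 49, 78, 80, 80, 81, 81, 81, 82, 81, 83, 83, 84, 83, 85, 83, 84, 83, 84, 96, 126, 155, 162, 167, 170, 169, 170, 170]
s2 [165, 165, 166, 164, 164, 164, 164, 164, 164, 167, 171, 166, 162, 144, 97, 79, 81, 79, 79, 78, 77, 79, 79, 78, 90, 99, 98, 129, 161, 159, 114, 89, 90, 89, 89]
215 [107, 109, 109, 111, 110, 113, 114, 112, 114, 112, 113, 138, 172, 176, 149, 118, 109, 111, 113, 111, 111, 108, 111, 110, 110, 112, 112, 111, 106, 93, 84, 90, 84, 80, 78, 78, 76, 79, 66, 47, 34, 50, 61, 64, 61, 58, 33, 28, 35, 57, 67, 78, 85, 83, 82, 75, 77, 73, 78, 74, 77, 75, 73, 73, 71, 67, 69, 82, 121, 151, 163, 166, 167, 165, 165]
228 [110, 108, 114, 111, 112, 113, 113, 113, 114, 113, 113, 137, 169, 178, 159, 134, 114, 113, 112, 115, 113, 112, 113, 113, 112, 114, 110, 111, 109, 101, 98, 96, 90, 88, 88, 95, 90, 75, 48, 12, 0, 16, 6, 13, 11, 5, 3, 19, 29, 56, 65, 83, 83, 83, 75, 75, 73, 74, 74, 72, 75, 79, 71, 73, 69, 68, 80, 101, 137, 158, 167, 168, 168, 167, 165]
245 [195, 192, 193, 198, 196, 187, 155, 105, 65, 59, 65, 61, 61, 61, 64, 56, 48, 41, 59, 75, 87, 85, 92, 93, 94, 93, 93, 92, 94, 92, 93, 95, 93, 90, 90, 94, 90, 94, 95, 112, 140, 145, 147, 148, 154, 154, 139, 104, 53, 44, 64, 75, 75, 77, 73, 74, 75, 75, 91, 122, 152, 163, 160, 156, 156, 155, 160, 163, 167, 170, 169, 168, 169, 169, 166]
290 [16, 14, 14, 13, 16, 23, 15, 15, 12, 18, 23, 4, 16, 7, 17, 17, 26, 42, 66, 80, 87, 92, 88, 91, 94, 93, 91, 93, 92, 95, 93, 92, 93, 92, 90, 95, 93, 89, 94, 94, 92, 93, 92, 91, 90, 89, 83, 76, 49, 31, 32, 2, 13, 11, 22, 15, 31, 2, 29, 22, 23, 14, 15, 13, 6, 15, 18, 23, 10, 7, 8, 16, 15, 22, 15]
```

Run:
```python
from h import *
print(wproj(np.array(camera_params("wrist")['tool_from_camera']),[[.033,0,-.011],[-.033,0,-.011]]))
sd=read_camera("side");cv2.imwrite("pics/side1.png",sd)
im=shot("s3");s=get_state();g=proj("side",[s['tcp_pos']])[0];print(g)
u,v=int(g[0]),int(g[1]);a=cv2.resize(sd[max(v-50,0):v+50,u-40:u+40],(400,500),interpolation=2)
b=cv2.resize(im[180:280,220:300],(400,500),interpolation=2)
cv2.imwrite("pics/g.png",np.hstack([a,b]))
```

```text
[[255.26309119 226.55559387]
 [255.69882214 342.71832523]]
[265.3561556  190.32901165]
```

View pics/g.png

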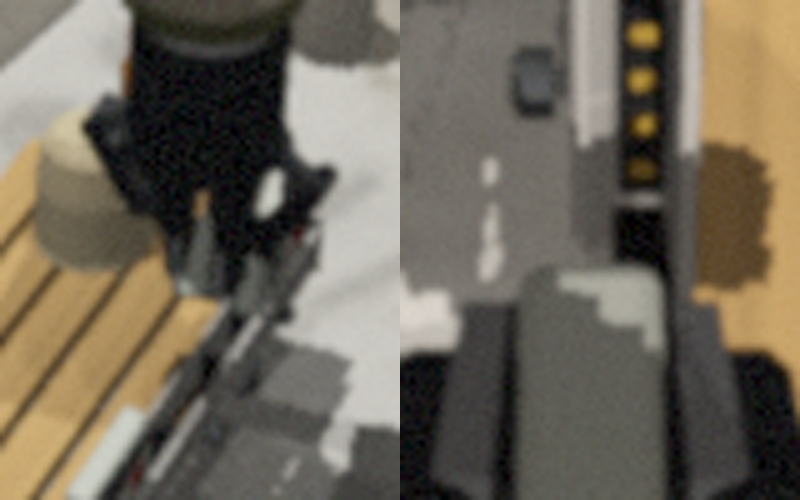

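The right half shows the tag still gripped, with its head's top edge at row 233. The +y end face was visible earlier and has now disappeared, so the foot probably hit the fitted tag on the right during the joint move. The tag has pivoted in the pads. I'll estimate the tilt, then square it by pressing its foot flat on free bench.

```bash
cat >> h.py <<'E'
def Ry(a): c,s=np.cos(a),np.sin(a);return np.array([[c,0,s],[0,1,0],[-s,0,c]])
E
python3 - <<'E'
from h import *
C=np.array(camera_params("wrist")['tool_from_camera'])
for th in range(-40,61,10):
    a=np.radians(th);out=[]
    for P in([33,-14],[33,38],[22,38],[22,56],[-33,-14],[-33,38],[-22,56]):
        x,z=P[0]-3,P[1];out.append(round(wproj(C,[[(x*np.cos(a)-z*np.sin(a))/1e3,0,(x*np.sin(a)+z*np.cos(a)+3)/1e3]])[0,1]))
    print(th,out)
def spots(c):
    for t in("tag","tag_grip"):print(c,t,[(np.round(d['pixel'][::-1],1).tolist(),round(d['score'],2)) for d in spot_point(c,t)[:3]])
# retreat clear of the rail, look
s=get_state();p=np.array(s['tcp_pos'])
line_to([p[0]-.02,p[1],.25],feed=.12)
line_to([.42,.12,.26],feed=.2)
s=get_state();print(s['time'],s['tcp_pos'],np.round(s['ft_force'],1))
a=read_camera("side");spots("side");b=read_camera("top");w=shot("w4")
g=proj("side",[s['tcp_pos']])[0].astype(int);h=proj("top",[s['tcp_pos']])[0].astype(int);print(g,h)
a=cv2.resize(a[g[1]-35:g[1]+45,g[0]-40:g[0]+40],(520,520),interpolation=2)
w=cv2.resize(w[180:384,205:315],(280,520),interpolation=2)
cv2.imwrite("pics/i.png",np.hstack([a,w]))
E
```

```text
-40 [289, 177, 190, 161, 315, 236, 203]
-30 [274, 177, 193, 169, 324, 249, 217]
-20 [259, 181, 197, 178, 333, 262, 232]
-10 [245, 187, 204, 190, 340, 276, 246]
0 [233, 194, 212, 202, 347, 289, 261]
10 [224, 203, 221, 215, 351, 303, 277]
20 [216, 213, 231, 229, 354, 316, 292]
30 [211, 224, 242, 243, 355, 328, 307]
40 [209, 236, 253, 258, 353, 341, 322]
50 [209, 248, 264, 272, 348, 352, 336]
60 [211, 261, 276, 287, 340, 362, 350]
12.3333 [0.41998019 0.11965392 0.2594176 ] [-0.2  0.8 -1.2]
side tag [([301.5, 171.3], 0.55), ([336.8, 176.5], 0.41)]
side tag_grip [([300.1, 168.2], 0.52)]
[295 174] [226 258]
```

View pics/i.png

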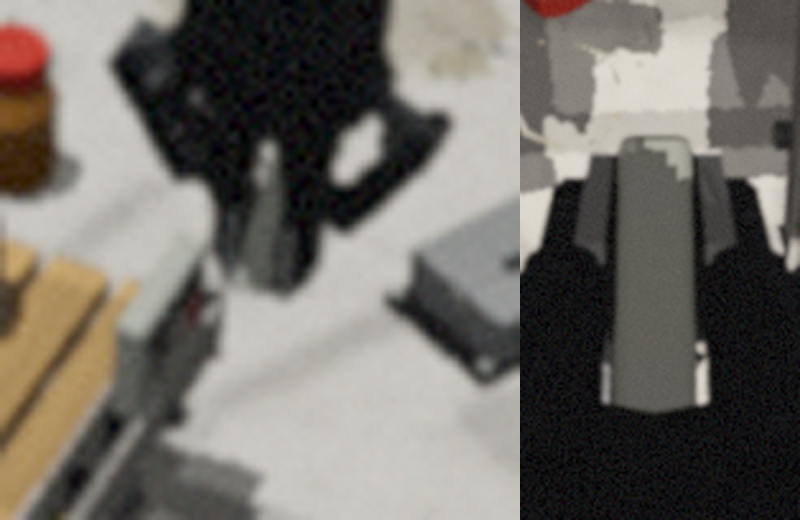

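The wrist view (right half) still shows only the head's top from row 135 down, with no end face. The side view at (265, 200) is end-on, so it's ambiguous. I'll turn the tag broadside to the side camera.

Run:
```python
from h import *
p=camera_params("side");R=cv2.Rodrigues(np.float64(p['rvec']))[0];o=-R.T@np.ravel(p['tvec']);print("cam",o)
pos=np.array([.40,.05,.30]);v=o-pos;az=np.arctan2(v[1],v[0])
best=None
for yaw in(az,az+np.pi):   # tag x axis toward / away from camera
    yaw=(yaw+np.pi)%(2*np.pi)-np.pi;q=solve_ik(pos,down(yaw));print(round(yaw,2),None if q is None else np.round(q,2))
    if q is not None and (best is None or abs(q[5])<abs(best[1][5])):best=(yaw,q)
yaw=best[0];move_pose(pos,down(yaw));s=get_state();print(s['time'],s['opening'],yaw)
a=read_camera("side");w=shot("w5");cv2.imwrite("pics/side2.png",a)
t=np.array(s['tcp_pos']);D=np.array(s['tcp_rot'])
P=np.array([t,t+D[:,2]*.05,t+D[:,0]*.05]);g=proj("side",P);print(np.round(g,1))
u,v=g[0].astype(int)
cv2.imwrite("pics/j.png",cv2.resize(a[v-30:v+45,u-40:u+60],(800,600),interpolation=2));print(u-40,v-30)
```

```text
cam [0.00284229 0.93453941 1.06376738]
1.99 [-0.   -0.44  1.92 -0.    1.66 -2.  ]
-1.15 [-0.   -0.44  1.92 -0.    1.66  1.15]
13.6167 0.013655949467799024 -1.148774766021079
[[317.6 149.9]
 [315.8 165.3]
 [297.5 147.8]]
277 119
```

View pics/j.png

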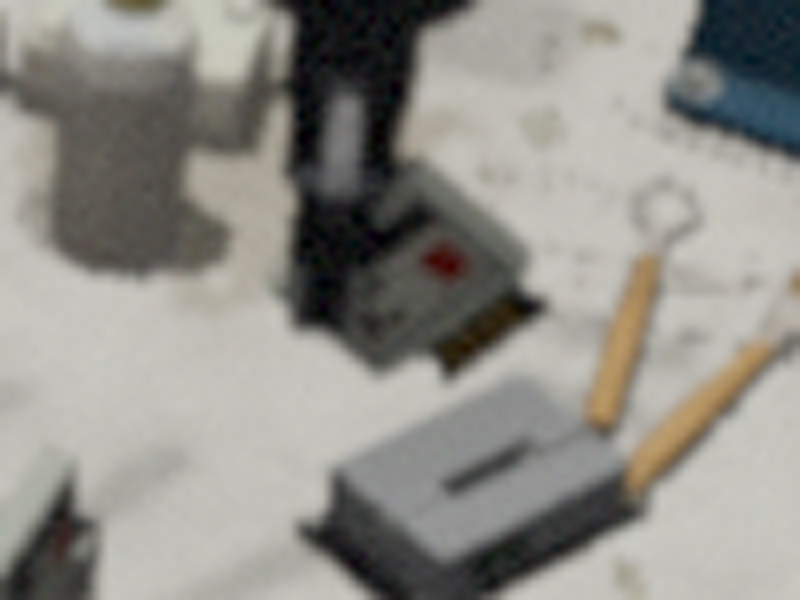

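The broadside view is clear. The tag is tilted by roughly 50° with its foot toward tool -x, and the pads hold it near its +y end. Head corners are at (378, 370), (527, 255) and (400, 165), and foot corners at (450, 375) and (543, 300). I'll fit the in-hand pose from these.

```bash
cat > inhand.py <<'E'
from h import *
px=np.array([(378,370),(527,257),(398,165),(450,375),(543,300),(292,285)])/8+[277,119]-.4
P=np.array([(-11,33,18),(-11,-33,18),(-11,-33,70),(-3.5,22,0),(-3.5,-22,0),(-11,33,70)])/1e3
s=get_state();t=np.array(s['tcp_pos']);D=np.array(s['tcp_rot'])
def tool(q,P):  # tag coords -> tool coords; q=(x,z of tag_grip in tool, theta)
    x=P[:,1];z=-(P[:,2]-.056);c,sn=np.cos(q[2]),np.sin(q[2])
    return np.c_[x*c-z*sn+q[0],P[:,0]+.00375,x*sn+z*c+q[1]]
for k in(6,5):
    r=least_squares(lambda q:(proj("side",t+tool(q[:3],P[:k])@D.T)-px[:k]-q[3:]).ravel(),[-.01,.003,.8,0,0]) if 0 else least_squares(lambda q:(proj("side",t+tool(q[:3],P[:k])@D.T)-px[:k]).ravel(),[-.01,.003,.8])
    print(k,np.round(r.x,4),np.degrees(r.x[2]),np.round(r.fun,1).tolist())
E
python3 inhand.py
```

```text
6 [-0.0114 -0.0075  0.9267] 53.09847901823215 [0.8, 0.9, 0.7, 0.2, 1.1, -0.3, 0.3, -0.2, 1.0, -0.5, -3.9, 0.0]
5 [-0.0095 -0.0072  0.9299] 53.278958060315084 [0.1, 0.9, -0.1, 0.2, 0.2, -0.3, -0.4, -0.2, 0.2, -0.5]
```

The fit is good: θ≈53°, with the pads 14 mm to +y of the tag's centre. The plan is to tilt the tool by about 32° and push the foot's -y side against the fixed dock's end face, which rotates the tag back in the pads.

```bash
cat >> h.py <<'E'
DY=-.368; DC=np.array([.4262,-.1715]); DYV=np.array([-np.sin(DY),np.cos(DY)])
def tcp(g,R): return np.array(g)-.003*R[:,2]      # TCP for a grasp-point position
def dockg(d,z): return np.array([*(DC+DYV*d),z])  # grasp point at dock-y=d
def rep(m=""):
    s=get_state();print(m,round(s['time'],2),np.round(s['tcp_pos'],4),np.round(s['ft_force'],1),np.round(s['wrist_torque'],2),round(s['opening'],4))
E
python3 - <<'E'
from h import *
R=down(DY)@Ry(np.radians(32))
a,b,c,d=[tcp(dockg(*q),R) for q in((.120,.17),(.120,.070),(.106,.070),(.081,.079))]
for q in(a,b,c,d): print(None if solve_ik(q,R) is None else np.round(solve_ik(q,R),2))
print(np.round(R[:,2],2))
move_pose(a,R);rep("a");line_to(b,feed=.12);rep("b");line_to(c,feed=.05);rep("c")
for k in(.25,.5,.75,1): line_to(c+(d-c)*k,feed=.04);rep(k)
w=read_camera("side");cv2.imwrite("pics/side3.png",w)
line_to(a,feed=.15);rep();cv2.imwrite("pics/side4.png",read_camera("side"))
print(proj("side",[get_state()['tcp_pos']]))
E
```

```text
[-0.63 -0.13  2.    0.54  1.45 -0.38]
[-0.63  0.02  2.06  0.57  1.27 -0.49]
[-0.66  0.03  2.05  0.56  1.29 -0.51]
[-0.71  0.03  2.03  0.54  1.33 -0.54]
[ 0.19  0.49 -0.85]
a 15.07 [ 0.4689 -0.0608  0.1728] [ 0.  -1.4 -1.5] [-0.35  0.13 -0.01] 0.0136
b 16.06 [ 0.4694 -0.0613  0.0733] [ 0.4  0.3 -0.9] [-0.23  0.12 -0.01] 0.0137
c 16.49 [ 0.4639 -0.0746  0.0728] [ 0.7  0.3 -0.3] [-0.29  0.14  0.04] 0.0136
0.25 16.81 [ 0.4616 -0.0802  0.075 ] [ 0.1 -0.7 -1.1] [-0.31  0.14 -0.06] 0.0138
0.5 17.12 [ 0.4595 -0.0844  0.0776] [3.1 8.5 2.3] [ 1.14 -0.42  0.05] 0.0136
0.75 17.44 [ 0.4576 -0.0896  0.0805] [ 3.4 11.7  5.1] [ 1.89 -0.73  0.08] 0.0135
1 17.76 [ 0.4552 -0.0955  0.0825] [ 3.8 10.1  5. ] [ 1.73 -0.64  0.03] 0.0136
 18.62 [ 0.4683 -0.061   0.1716] [ 0.2 -0.3 -0.8] [-0.24  0.13 -0.04] 0.0141
[[310.97106413 156.63651186]]
```

Run:
```python
from h import *
C=np.array(camera_params("wrist")['tool_from_camera'])
for th in range(-10,61,5):
    a=np.radians(th);o=[]
    for y,z in([33,70],[33,18],[22,18],[22,0],[-22,0]):
        u,w=y-14,57.5-z;o.append(round(wproj(C,[[(u*np.cos(a)-w*np.sin(a))/1e3,0,(u*np.sin(a)+w*np.cos(a)+3)/1e3]])[0,1]))
    print(th,o)
w=shot("w6");T=cv2.cvtColor(w,6)
for n in("w5","w6","d3"):
    g=cv2.imread(f"pics/{n}.png");print(n,[(r,g[r:r+2,252:260].mean((0,1)).astype(int).tolist()) for r in range(176,262,3)])
```

```text
-10 [264, 203, 219, 204, 257]
-5 [260, 207, 224, 210, 265]
0 [255, 211, 228, 217, 274]
5 [251, 216, 233, 224, 282]
10 [248, 221, 238, 231, 290]
15 [244, 226, 243, 238, 298]
20 [241, 231, 249, 245, 306]
25 [238, 236, 254, 252, 314]
30 [236, 242, 260, 259, 322]
35 [234, 248, 265, 267, 330]
40 [233, 253, 271, 274, 338]
45 [231, 259, 276, 281, 346]
50 [231, 265, 282, 289, 353]
55 [230, 271, 287, 296, 360]
60 [230, 277, 293, 303, 367]
w5 [(176, [184, 192, 198]), (179, [185, 193, 198]), (182, [186, 194, 198]), (185, [187, 195, 199]), (188, [186, 194, 198]), (191, [173, 182, 188]), (194, [130, 138, 143]), (197, [91, 96, 100]), (200, [74, 78, 82]), (203, [75, 79, 84]), (206, [75, 79, 83]), (209, [76, 80, 84]), (212, [76, 80, 84]), (215, [75, 80, 83]), (218, [73, 77, 81]), (221, [74, 79, 82]), (224, [73, 78, 81]), (227, [73, 78, 82]), (230, [73, 77, 81]), (233, [102, 111, 112]), (236, [145, 156, 157]), (239, [145, 157, 158]), (242, [146, 157, 158]), (245, [146, 157, 158]), (248, [142, 152, 154]), (251, [106, 114, 115]), (254, [75, 81, 82]), (257, [73, 79, 80]), (260, [73, 79, 80])]
w6 [(176, 
[... 616 characters left out ...]
 180, 181]), (257, [180, 180, 181]), (260, [180, 180, 182])]
d3 [(176, [68, 68, 71]), (179, [69, 70, 70]), (182, [66, 66, 68]), (185, [62, 62, 64]), (188, [63, 64, 66]), (191, [62, 64, 66]), (194, [52, 53, 55]), (197, [73, 79, 81]), (200, [76, 82, 83]), (203, [75, 82, 83]), (206, [76, 83, 84]), (209, [77, 84, 84]), (212, [76, 84, 85]), (215, [77, 85, 85]), (218, [78, 85, 87]), (221, [78, 85, 86]), (224, [78, 86, 87]), (227, [79, 86, 87]), (230, [80, 88, 88]), (233, [104, 113, 115]), (236, [150, 161, 162]), (239, [157, 169, 171]), (242, [161, 173, 174]), (245, [161, 173, 174]), (248, [161, 173, 175]), (251, [161, 173, 174]), (254, [161, 172, 174]), (257, [138, 149, 150]), (260, [88, 96, 97])]
```

Run:
```python
import cv2
a=cv2.imread("pics/side4.png");cv2.imwrite("pics/k.png",cv2.resize(a[128:203,270:370],(800,600),interpolation=2))
```

```text
(no output)
```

View pics/k.png

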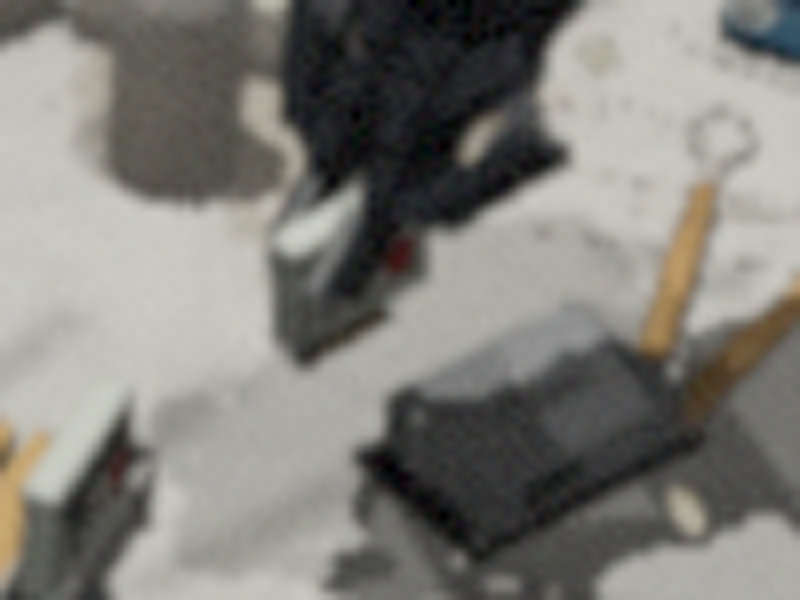

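The tag now looks close to upright. Corners are at about (305, 362) front +y bottom, (422, 283) front -y bottom, (273, 240) back +y top and (283, 343) back +y bottom. I'll fit again.

Run:
```python
from h import *
s=get_state();t=np.array(s['tcp_pos']);D=np.array(s['tcp_rot'])
px=np.array([(305,364),(422,283),(273,240),(283,343),(293,262)])/8+[270,128]-.4
P=np.array([(-11,33,18),(-11,-33,18),(3.5,33,70),(3.5,33,18),(-11,33,70)])/1e3
def tool(q,P):
    x=P[:,1];z=-(P[:,2]-.056);c,sn=np.cos(q[2]),np.sin(q[2])
    return np.c_[x*c-z*sn+q[0],P[:,0]+.00375,x*sn+z*c+q[1]]
for k in(5,4):
    r=least_squares(lambda q:(proj("side",t+tool(q,P[:k])@D.T)-px[:k]).ravel(),[-.01,.003,.6]);q=r.x
    dx,dz=-q[0],.003-q[1];c,sn=np.cos(q[2]),np.sin(q[2])
    print(k,np.round(q,4),np.degrees(q[2]),"pad at tag y,z(mm)",1e3*(c*dx+sn*dz),56-1e3*(-sn*dx+c*dz),np.round(r.fun,1).tolist())
```

```text
5 [-1.460e-02  2.000e-04  6.754e-01] 38.69950120845644 pad at tag y,z(mm) 13.162195547794067 62.91731334498967 [-0.8, 0.2, 2.0, -0.1, -0.3, -0.0, -1.2, 0.1, 0.4, -0.1]
4 [-0.0154  0.      0.6627] 37.96980290152076 pad at tag y,z(mm) 13.98968463173141 63.1462000521298 [-0.7, 0.1, 2.1, 0.0, -0.1, -0.2, -1.2, 0.1]
```

θ is now about 38° and the first push worked at around 12 N. I'll do a second push with the tool tilted 12°, slightly over-rotating, then press the foot flat on the bench to set it exactly.

Run:
```python
from h import *
R=down(DY)@Ry(np.radians(12))
a,b,c,d,e=[tcp(dockg(*q),R) for q in((.112,.11),(.106,.069),(.070,.081),(.065,.081),(.130,.082))]
move_pose(a,R);line_to(b,feed=.12);rep("b")
line_to(c,feed=.06);rep("c");line_to(d,feed=.05);rep("d")
line_to(e,feed=.15);rep("e")
f=e.copy();f[2]=.048
print(line_to(f,feed=.06,force_limit=28));rep("press")
wait(.1);rep();s=get_state();print("grasp z",s['tcp_pos'][2]+.003*np.array(s['tcp_rot'])[2,2])
line_to([f[0],f[1],.10],feed=.15);shot("w7");cv2.imwrite("pics/side5.png",read_camera("side"));rep("up")
C=np.array(camera_params("wrist")['tool_from_camera'])
g=cv2.imread("pics/w7.png");print([(r,int(g[r:r+2,252:260].mean())) for r in range(176,270,3)])
for th in(0,6,12,18,24):
    a=np.radians(th);o=[]
    for y,z in([33,70],[33,18],[22,18],[22,0]):
        u,w=y-13.5,60-z;o.append(round(wproj(C,[[(u*np.cos(a)-w*np.sin(a))/1e3,0,(u*np.sin(a)+w*np.cos(a)+3)/1e3]])[0,1]))
    print(th,o)
```

```text
b 19.62 [ 0.464  -0.0739  0.0722] [-0.2  0.2 -0.8] [-0.11 -0.01  0.  ] 0.0141
c 20.4 [ 0.453  -0.1058  0.0861] [ 3.5 10.1  4.1] [ 1.82 -0.87  0.04] 0.0138
d 20.65 [ 0.451  -0.1105  0.0859] [4.  9.6 2.6] [ 1.73 -0.78  0.09] 0.0137
e 21.23 [ 0.4727 -0.0512  0.0852] [-0.1  0.3 -0.9] [-0.09  0.04 -0.01] 0.0136
True
press 21.73 [ 0.4736 -0.0508  0.0572] [0.9 0.4 4.9] [ 0.08 -0.27  0.  ] 0.0139
 21.82 [ 0.4735 -0.0509  0.0573] [2.9 1.1 3.2] [ 0.12 -0.42  0.  ] 0.0142
grasp z 0.054360863106478904
up 22.36 [ 0.4717 -0.0505  0.0984] [-0.1  0.9 -1.1] [-0.12  0.02  0.04] 0.0138
[(176, 176), (179, 176), (182, 176), (185, 176), (188, 176), (191, 176), (194, 175), (197, 175), (200, 161), (203, 76), (206, 74), (209, 75), (212, 76), (215, 76), (218, 76), (221, 103), (224, 161), (227, 174), (230, 178), (233, 178), (236, 178), (239, 179), (242, 178), (245, 178), (248, 178), (251, 178), (254, 178), (257, 175), (260, 164), (263, 157), (266, 157), (269, 157)]
0 [252, 209, 226, 215]
6 [248, 215, 232, 224]
12 [244, 221, 239, 232]
18 [241, 228, 245, 241]
24 [238, 235, 252, 250]
```

Run:
```python
from h import *
C=np.array(camera_params("wrist")['tool_from_camera'])
g=cv2.cvtColor(cv2.imread("pics/w7.png"),6).astype(float)
col=g[:,250:262].mean(1);d=np.abs(np.diff(col));print([(r,round(d[r])) for r in range(150,300) if d[r]>8])
def rows(y,zz,a):
    o=[]
    for Y,Z in([33,70],[33,18]):
        u,w=Y-y,zz-Z;o.append(wproj(C,[[(u*np.cos(a)-w*np.sin(a))/1e3,0,(u*np.sin(a)+w*np.cos(a)+3)/1e3]])[0,1])
    return np.array(o)
for zz in(52,54.4,57,60):
    r=least_squares(lambda q:rows(q[0],zz,q[1])-[222.5,201.5],[2,.2]);print(zz,r.x[0],np.degrees(r.x[1]),r.cost)
r=least_squares(lambda q:rows(q[0],56,q[1])-[233,196.5],[2,0.]);print("d3 check",r.x[0],np.degrees(r.x[1]))
cv2.imread("pics/w7.png")
for t in("tag","tag_grip"):
    for c in("side","wrist"):print(c,t,[(np.round(d['pixel'][::-1],1).tolist(),round(d['score'],2)) for d in spot_point(c,t)[:2]])
s=get_state();print(proj("side",[s['tcp_pos']]),s['time'])
```

```text
[(159, 9), (160, 13), (161, 12), (164, 8), (200, 19), (201, 38), (202, 34), (203, 8), (220, 12), (221, 20), (222, 26), (223, 21), (224, 9), (299, 9)]
52 1.2897337130918078 9.842620888070673 1.3732490638087374e-26
54.4 1.7880767512656424 9.656304811186788 8.077935669463161e-28
57 2.3459885493736468 9.454047816887243 8.077935669463161e-27
60 3.0131772115021653 9.220122916891437 4.4024749398574227e-26
d3 check 3.3881774737490558 1.6770227863406224
side tag [([303.7, 190.2], 0.75)]
wrist tag [([261.8, 248.8], 0.87)]
side tag_grip [([304.5, 175.0], 0.72)]
wrist tag_grip [([257.5, 279.1], 0.71)]
[[306.03412441 177.135843  ]] 22.5583
```

The tag is now back to θ≈8–10° against a tool tilt of 12°, with the pads about 2 mm off its centre line. I'll press once more, slowly, to seat it flat. Then I'll carry it high over the fitted tags and feel for the back wall.

Run:
```python
from h import *
phi=np.radians(12)
p=np.array(get_state()['tcp_pos'])
line_to([.4727,-.0512,.063],feed=.15)
hit=line_to([.4727,-.0512,.047],feed=.025,force_limit=25);rep(f"press {hit}")
s=get_state();gz=s['tcp_pos'][2]+.003*np.array(s['tcp_rot'])[2,2];h=gz;print("h",h)
line_to([.46,-.02,.25],feed=.3)
R=down(.124)@Ry(phi);X=np.array([np.cos(.124),np.sin(.124),0]);Y=np.array([-X[1],X[0],0]);S=np.array([.4848,.1712,.113])
G=lambda x,y,z:tcp(S+X*x+Y*y+[0,0,z],R)
line_to(G(-.014,.0018,h+.07),R,feed=.28);rep("above");w=shot("w8")
g=cv2.cvtColor(w,6).astype(float)[:,250:262].mean(1);d=np.abs(np.diff(g));print([(r,round(d[r])) for r in range(185,245) if d[r]>8])
line_to(G(-.014,.0018,h+.004),feed=.15);rep("low")
hit=line_to(G(.006,.0018,h+.004),feed=.035,force_limit=6);rep(f"wall {hit}")
t=np.array(get_state()['tcp_pos']);print("in slot frame grasp",np.round([(t+.003*R[:,2]-S)@X,(t+.003*R[:,2]-S)@Y,t[2]],4))
np.savez("pics/st.npz",h=h,t=t)
```

```text
press True 23.38 [ 0.4746 -0.0515  0.0572] [0.5 0.  5.6] [ 0.06 -0.04  0.01] 0.0137
h 0.05429924654138754
above 25.02 [0.4702 0.1698 0.2388] [-0.3 -0.3 -2.2] [-0.14 -0.01 -0.01] 0.0137
[(201, 12), (220, 16), (221, 27), (222, 27), (223, 18), (224, 9)]
low 25.66 [0.4711 0.1701 0.1748] [-0.5  0.  -0.6] [-0.09 -0.    0.01] 0.0134
wall True 26.06 [0.4813 0.172  0.1743] [-0.1  0.5 -1.9] [-0.16 -0.02  0.04] 0.0137
in slot frame grasp [-0.0034  0.0019  0.1743]
```

Run:
```python
from h import *
t=np.load("pics/st.npz")['t'];h=float(np.load("pics/st.npz")['h'])
X=np.array([np.cos(.124),np.sin(.124),0]);b=t-.0016*X
line_to(b,feed=.03)
c=b.copy();c[2]=.113-.011+h+.003*.978   # foot 11 mm down, contacts at 12
hit=line_to(c,feed=.04,force_limit=12);rep(f"in {hit}")
s=get_state();print("foot z below lip (mm)",1e3*(s['tcp_pos'][2]-.00293-h-.113), (s['tcp_pos']-b)@X*1e3)
np.savez("pics/st2.npz",b=b)
```

```text
in False 26.83 [0.4795 0.1718 0.1589] [ 0.2 -0.1 -0.2] [-0.15 -0.03  0.01] 0.0134
foot z below lip (mm) -11.288815481167044 -0.21481583606165766
```

Run:
```python
from h import *
b=np.load("pics/st2.npz")['b'];h=float(np.load("pics/st.npz")['h'])
f=lambda d:1e3*(get_state()['tcp_pos'][2]-.00293-h-.113)
for z in(-.013,-.015,-.017,-.018,-.019,-.020):
    q=b.copy();q[2]=.113+z+h+.00293
    hit=line_to(q,feed=.015,force_limit=25);rep((z,hit));print(f(0))
    if get_state()['ft_force'][2]>24 or hit:break
```

```text
(-0.013, False) 27.12 [0.4799 0.1719 0.1577] [-0.4  1.5  3.6] [-0.07  0.16  0.04] 0.0137
-12.563774002696663
(-0.015, False) 27.4 [0.4799 0.1719 0.1556] [-0.8  0.4  4.2] [-0.04  0.14 -0.01] 0.014
-14.670350728764367
(-0.017, False) 27.68 [0.48   0.1719 0.1537] [-0.4 -0.5  5.9] [-0.06  0.26  0.01] 0.0135
-16.5560035057004
(-0.018, False) 27.93 [0.48   0.1719 0.1529] [-1.8 -0.2  8.1] [-0.07  0.35  0.02] 0.0138
-17.311954045770282
(-0.019, False) 28.18 [0.4802 0.172  0.1527] [-3.6 -1.  13.8] [-0.11  0.87  0.07] 0.0138
-17.48449721978633
(-0.02, False) 28.43 [0.4803 0.1721 0.1526] [-8.2 -1.2 20.2] [-0.21  1.43  0.03] 0.0138
-17.66495901773353
```

Run:
```python
from h import *
wait(.3);rep();w=shot("w9")
g=cv2.cvtColor(w,6).astype(float)[:,250:262].mean(1);d=np.abs(np.diff(g));print([(r,round(d[r])) for r in range(185,245) if d[r]>8])
c=camera_params("wrist");T=np.load("pics/w9.npy")
for t,z in(("slot",.113),("back_wall",.123),("tag",.095)):
    for x in spot_point("wrist",t)[:1]:print(t,x['score'],x['pixel'],watz(T,x['pixel'][::-1],z))
print(get_state()['grasp_force'])
```

```text
28.73 [0.4803 0.1721 0.1525] [-7.6  0.3 19.4] [-0.21  1.41 -0.01] 0.0137
[(196, 10), (197, 20), (198, 19), (199, 9), (220, 19), (221, 25), (222, 25), (223, 16)]
tag 0.68 [244.3, 261.8] [[0.48378547 0.17434689 0.095     ]]
69.49603199958801
```

Fully down on the springs and lip with about 20 N. The wrist moment suggests the lip bears mainly on the -y shoulder, a residual tilt of about 3–4°. I'll take out 3.5° of tool tilt and press a bit firmer so the shoulder seats flat.

Run:
```python
from h import *
b=np.load("pics/st2.npz")['b'];h=float(np.load("pics/st.npz")['h'])
s=get_state();R0=np.array(s['tcp_rot']);print("tilt now",np.degrees(np.arctan2(R0[:2,2]@np.array([-np.sin(.124),np.cos(.124)]),-R0[2,2])),np.degrees(np.arctan2(R0[:2,2]@np.array([np.cos(.124),np.sin(.124)]),-R0[2,2])))
X=np.array([np.cos(.124),np.sin(.124),0])
g=b+.003*(down(.124)@Ry(np.radians(12)))[:,2]
R=down(.124)@Ry(np.radians(8.5))
for z in(-.020,-.021,-.022,-.0235):
    q=g.copy();q[2]=.113+z+h
    line_to(tcp(q,R),R,feed=.006 if z==-.02 else .012);wait(.1);rep(z)
    F=[np.r_[get_state()['ft_force'],get_state()['wrist_torque']]]
    if F[0][2]>30:break
s=get_state();print("grasp z",s['tcp_pos'][2]-.003)
w=shot("w10")
k=cv2.cvtColor(w,6).astype(float)[:,250:262].mean(1);d=np.abs(np.diff(k));print([(r,round(d[r])) for r in range(185,245) if d[r]>8])
```

```text
tilt now 12.029179744796057 -0.01977093406239882
-0.02 29.28 [0.4807 0.1722 0.1515] [-0.9 -1.5  7.6] [ 0.02 -0.1  -0.02] 0.0136
-0.021 29.63 [0.4809 0.1722 0.1513] [-2.6 -1.9 15.6] [0.17 0.63 0.16] 0.0134
-0.022 29.98 [0.4812 0.1722 0.1512] [-5.5 -3.3 20.6] [0.26 0.99 0.11] 0.0133
-0.0235 30.36 [0.4812 0.1722 0.1511] [-12.1  -6.6  32.5] [0.21 2.21 0.32] 0.0141
grasp z 0.14809157983504576
[(191, 20), (192, 28), (193, 18), (200, 10), (220, 14), (221, 25), (222, 28), (223, 20), (224, 12)]
```

Run:
```python
from h import *
R0=np.array(get_state()['tcp_rot']);print("pitch deg",np.degrees(np.arctan2(R0[:2,2]@np.array([np.cos(.124),np.sin(.124)]),-R0[2,2])));rep()
print(sign_off())
```

```text
pitch deg 0.22826466432322137
 30.41 [0.4812 0.1722 0.1511] [-12.4  -7.2  31.8] [0.2  2.22 0.36] 0.0139
the job is handed in; nothing more can be done
None
```

I handed the job in at 30.4 s with the tag still gripped and pressed down in the empty middle bay at about 32 N; `sign_off()` returned no verdict, and that it is home and upright is inferred from force and position readings, not seen. On the way its foot most likely struck the fitted right-hand tag and the tag swung about 53° in the fingers, so I squared it up against the dock and the bench before fitting it.

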